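Ram the hung-up door stops home in their storage tube

TASK

In one of the two clear storage tubes the stack of three round rubber door stops has hung up partway down. Take the long plain wooden dowel out of the tool block, push that stack down with it until it bottoms out and give it a firm press there, then let go and leave the dowel standing in that tube on top of the stops.

Things in the scene. Friction and masses are not known exactly. Their poses are not given: they have to be found in the camera images.
- tube: Clear tube with the hung-up stops, fixed upright on a grey round foot (80 mm wide). Height 140 mm, outside diameter 56 mm, bore 50 mm, bore floor 6 mm above its underside, top open. Origin: centre of its underside, on the work surface; z up its axis. A second, identical tube, centre 90 mm or more away, has its stops already at the bottom and needs nothing.
- stops: Stack of three round black rubber door stops in that tube, moving as one: 47 mm wide, 48 mm high in all. Origin: centre of its underside, z up. It starts 35 to 55 mm above the bore floor, slides straight down against a steady drag of about 5 N and stays where left. Fully home its underside is on the bore floor, its top 54 mm above the tube's origin.
- dowel: Long plain wooden dowel, 28 mm thick, 170 mm long, about 75 g. Origin: centre of its lower end, z up along it, x across the row of holes. Stands loose, lower end at z = 10 mm, in one of 3 holes (35 mm deep, 33 wide, 85 apart) of a fixed wood block 70 x 250 x 45 mm. The other holes hold a short dowel (top at 95 mm) and a socket driver (top at 150 mm), not to be used.

How it is judged (in metres and radians):
On the way, in this order (a step that is already met when the one before it is completed fails the run):
1. the dowel's lower end is inside the mouth of the tube while the stops are still hung up (z of dowel in the frame of tube below 0.135 m and horizontal distance between dowel and tube below 0.02 m and z of stops in the frame of tube above 0.016 m), for 0.05 s.
2. the dowel presses the bottomed-out stops with more than 5 N (z of stops in the frame of tube below 0.009 m and contact force between dowel and stops above 5 N).
At the end, for the whole second after the job is handed in: The stops are at the bottom of the tube (within 3 mm of the bore floor), and the dowel stands at rest in the same tube, its lower end on the stops (less than 75 mm above the tube's origin and within 20 mm of its axis), leaning less than 0.4 rad (z of stops in the frame of tube below 0.009 m and z of dowel in the frame of tube below 0.075 m and horizontal distance between dowel and tube below 0.02 m and angle between dowel's own z axis and vertical below 0.4 rad and linear speed of dowel below 0.03 m/s); the robot touches nothing.
It also fails if it takes over 38 s, if anything falls off the work surface, if the arm or the gripper's body presses on something with over 40 N, if the wrist force passes 120 N, or if a joint passes its speed limit or range.

ROBOT

A 6-joint arm with a two-finger parallel gripper is mounted at the origin on the work surface. World frame = base frame: x ahead of the robot, y to its left, z up, the work surface at z = 0. Lengths are in mm, angles in rad, forces in N, time in s.
With the tool pointing down it reaches from about 350 to 725 mm from the base axis. Payload 4.3 kg.
Tool frame: the origin (TCP) lies midway between the tips of the shut fingers; the grasp point (between the pads) lies 19 mm behind it; z points along the fingers, y is the line along which they close (so a half turn about z gives the same grasp; the last joint's range is limited). The gripper opens to 85 mm and grips with 20 to 120 N. Pads are 22 mm wide; open, the fingers measure 114 mm over their backs; the gripper's body (76 mm by 85 mm) begins 54 mm behind the grasp point. The pads swing forward as they close: fully open they stand 13 mm farther back than shut.
Start: joints at [-1.418, 0.377, 0.081, 1.274, 0, 1.46], TCP at [149.386, -555.295, 211.129] pointing down, gripper open.
Joint ranges: [-2.72, 2.72], [-0.84, 1.66], [-1.02, 1.22], [-1.77, 2.12], [-1.37, 1.28], [-3.14, 3.14]. Speed limits (rad/s): [2.57, 2.57, 3.14, 3.14, 3.14, 3.14].

INTERFACE

Orientations are given as a unit quaternion [x, y, z, w].
In Python, from station import read_state, capture, sign_off gives the robot as it stands.
- The arm moves only by the tool carry_out, never from a script. Its argument "deltas" is text: rows parted by semicolons, each of 7 numbers parted by spaces: the shift along the tool's x, y, z in cm, then the turn, a rotation vector about the tool's x, y, z in degrees, then the finger opening in cm, from 0 to 8.54. In form: x y z wx wy wz gripper; .... A call has 1 to 20 rows; each row is the pose to reach, as a shift and turn from the pose commanded when the call began, along the tool's axes at that moment; what a row does not reach only later rows make up. A row lasts 1/10 s, in which the tool goes at most 50 mm and 8.59 degrees, less where a joint would pass 70% of its speed; a pose out of reach is approached as far as the arm can. A call with a gripper value outside its range is refused whole. The fingers move at their own pace and stop on an object; "newtons" is the grip in N (left out, the last holds). Time passes only in rows, so rows that repeat a pose let the fingers close. It gives the time, the measured TCP pose, the force, the opening and the grip force at its end, in the units of the state.
- read_state(): the state, without advancing time (a new reading comes with each control period).
- capture(name): name is "side" or "top" or "wrist"; returns a dict with "frame" (480x640x3 uint8, red, green, blue), "camera_matrix" (3x3 intrinsics, pixels), "k1" (the pictures are not rectified: a ray, as slopes to the right and down, at radius r is drawn at 1 + k1 r^2 times it, then the intrinsics apply), "rvec" (rotation vector, rad) and "tvec" (3), from world to camera coordinates, as OpenCV has them. Camera axes: x right, y down, z forward; pixel columns grow to the right and rows downward; lengths in mm; the calibration is good to about 2 mm. A picture is of the moment at which its call begins. There is no depth.
- sign_off(): hands the job in; it is judged then, once.
The state is a dict: "clock": time; "q": joint angles; "qd": joint speeds; "joint_efforts": joint torques, N m; "eef_pos": TCP position; "tcp_rot": TCP orientation; "ft_force": force on the tool from outside, world axes, zero at the start; "moment": the same for the moment, N m; "opening": finger opening in mm; "gripper_force": force on a finger pad.
Only numpy, scipy, OpenCV 4.12 (cv2) and the standard library are available. Lean on these libraries where they do the work, as an engineer would, in place of code of your own. Each camera call takes 0.05 s, during which the arm holds its last target. There are 200 camera calls.

## Working session

There is one attempt and no reset: what is moved stays moved. The work goes in short steps, Python scripts to look and compute and a tool call to move; the robot and the scene stay as the last step left them, time stands still between calls to the robot, and variables do not carry over. Pictures are saved under pics/ and viewed, at most 10 in all, crops included, and the job is handed in when it is done.

Besides the shell and the picture viewer there is one more tool, called after "Call:" as name(argument=value, ...), one argument or row to a line, values as JSON. carry_out: Moves the arm, as the interface text tells. Its arguments: {"type":"object","properties":{"deltas":{"type":"string"},"newtons":{"type":"number"}},"required":["deltas"]}

```bash
mkdir -p pics; cat > h.py <<'E'
import numpy as np, cv2, pickle
from station import read_state, capture, sign_off
def snap(n, f):
    c=capture(n); cv2.imwrite(f'pics/{f}.png', c['frame'][:,:,::-1]); pickle.dump(c,open(f'pics/{f}.pkl','wb')); return c
def load(f): return pickle.load(open(f'pics/{f}.pkl','rb'))
def ray(c,u,v):
    K=np.array(c['camera_matrix']); d=np.array([(u-K[0,2])/K[0,0],(v-K[1,2])/K[1,1]]); s=d.copy()
    for _ in range(20): s=d/(1+c['k1']*(s@s))
    R=cv2.Rodrigues(np.array(c['rvec'],float))[0]; t=np.array(c['tvec'],float).ravel()
    return -R.T@t, R.T@np.array([s[0],s[1],1])
def onz(c,u,v,z):
    o,d=ray(c,u,v); return o+d*(z-o[2])/d[2]
def proj(c,p):
    R=cv2.Rodrigues(np.array(c['rvec'],float))[0]; q=R@np.array(p,float)+np.array(c['tvec'],float).ravel()
    s=q[:2]/q[2]; s=s*(1+c['k1']*(s@s)); K=np.array(c['camera_matrix']); return K[:2,:2]@s+K[:2,2]
def tri(c1,p1,c2,p2):
    o1,d1=ray(c1,*p1);o2,d2=ray(c2,*p2)
    A=np.stack([d1,-d2],1); s=np.linalg.lstsq(A,o2-o1,rcond=None)[0]
    a,b=o1+s[0]*d1,o2+s[1]*d2; return (a+b)/2,np.linalg.norm(a-b)
E
python3 - <<'E'
from h import *
for n in('top','side'):
    c=snap(n,n+'0'); print(n,ray(c,320,240), c['k1'])
s=read_state(); print(s['tcp_rot'],s['eef_pos'],s['ft_force'],s['clock'])
E
```

```text
top (array([459.51831973,  -8.78704705, 857.94704336]), array([ 0.08302434, -0.02265499, -0.99660493])) -0.10546808386001114
side (array([  68.59699789, -506.43617988,  453.68262405]), array([ 0.59742286,  0.64223722, -0.4802557 ])) 0.013550474012535878
[ 9.91381388e-01  1.31004246e-01 -3.42552946e-05 -9.11425883e-04] [ 149.25040905 -554.6585682   210.25722131] [0.17420662 0.69428463 0.52755361] 0.1
```

View pics/top0.png

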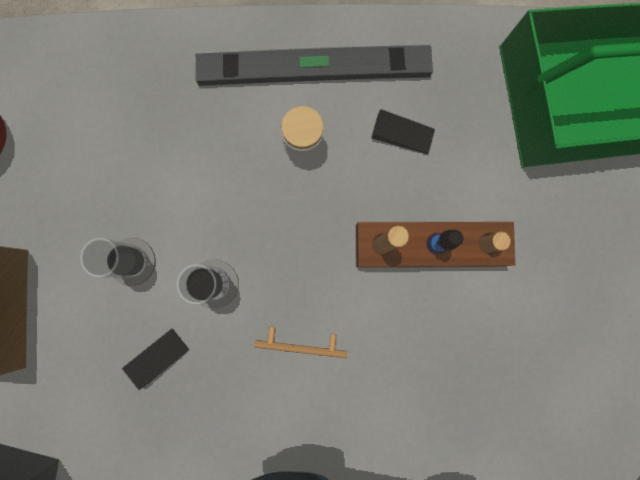

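View pics/side0.png

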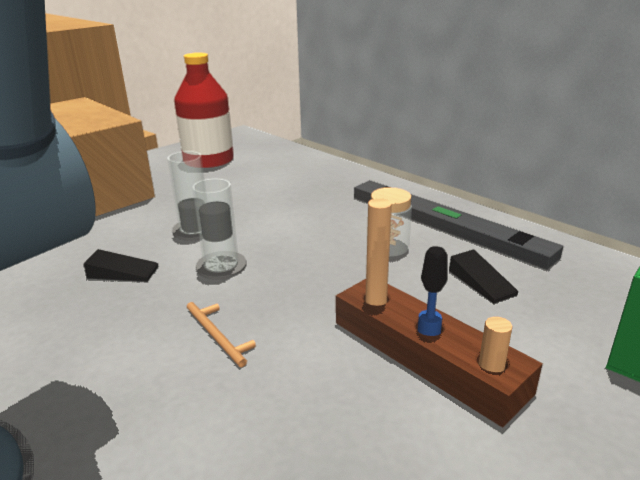

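The top view shows the long dowel's top at (398,237), with the driver at (451,240) and the short dowel at (501,241). The tube mouths are at (100,258) and (200,284). In the side view the nearer tube (mouth at 213,187) has its stack high up, so it's the target, and it is the right-hand tube in the top view. The long dowel's top is at (380,203) in the side view.

```bash
python3 - <<'E'
from h import *
c=load('top0'); s=load('side0')
g=cv2.cvtColor(c['frame'],cv2.COLOR_RGB2HSV)
m=cv2.inRange(g,(8,60,150),(25,200,255))
n,l,st,ce=cv2.connectedComponentsWithStats(m)
for i in range(1,n):
    if st[i,4]>80: print(st[i],ce[i])
i=l[237,398]; cn=max(cv2.findContours((l==i).astype('uint8'),0,1)[0],key=cv2.contourArea); (u,v),r=cv2.minEnclosingCircle(cn)
p=onz(c,u,v,180); print('dowel',u,v,r,p, 'r mm',np.linalg.norm(onz(c,u+r,v,180)-p), 'side proj',proj(s,p))
for h in (397,411),: pass
for P in((200,284),(100,258)):
    p=onz(c,*P,140); print('tube',p,proj(s,p),'foot top',proj(c,[p[0],p[1],3]),proj(s,[p[0],p[1],3]), 'dia px', 56*np.linalg.norm(proj(c,p+[0,1,0])-proj(c,p)))
print('block',[onz(c,*q,45) .round() for q in((357,223),(514,223),(515,265),(357,269))])
im=cv2.resize(c['frame'][210:310,70:270,::-1],None,fx=4,fy=4,interpolation=cv2.INTER_CUBIC);cv2.imwrite('pics/z1.png',im)
E
```

```text
[ 281  106   42   41 1335] [301.86292135 125.88314607]
[388 226  21  21 344] [397.86918605 235.75290698]
[493 232  17  18 252] [501.08730159 240.3968254 ]
[254 327  93  30 698] [300.747851   346.21489971]
dowel 397.968505859375 235.6968536376953 10.501619338989258 [ 520.43000726 -126.57431193  180.        ] r mm 13.871409139892313 side proj [380.25378498 203.8134149 ]
tube [460.26761592 141.48943293 140.        ] [213.69431745 187.16650292] foot top [217.29162785 283.94536918] [223.31074297 266.76010637] dia px 40.121130084237464
tube [497.57170964 284.25356403 140.        ] [184.49398087 157.41440533] foot top [132.39705188 262.06554781] [194.97907776 229.76096587] dia px 38.37827991967913
block [array([553., -86.,  45.]), array([ 551., -338.,   45.]), array([ 484., -336.,   45.]), array([481., -84.,  45.])]
```

View pics/z1.png

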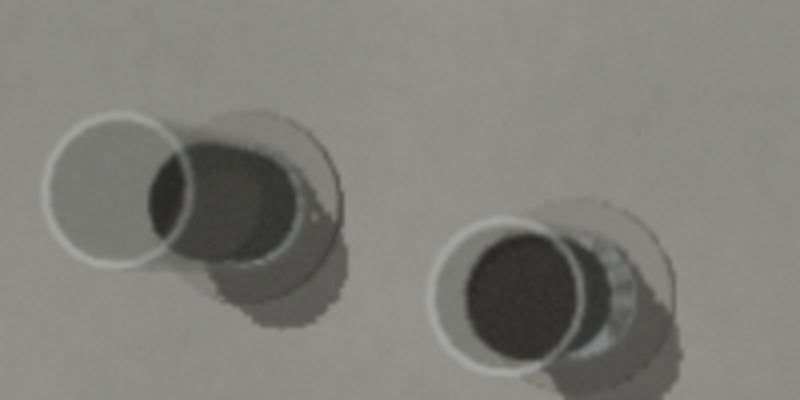

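The target tube's rim is centred at (196,284), which gives a tube position of about (461,147), consistent with its foot. The dowel is at about (520,-127), and its projection matches the side view. Next I move above the dowel with the closing line along world x.

Call:
carry_out(
  deltas="4 -2.7 -0.9 0 0 -8 8.5; 8 -5.4 -0.9 0 0 -16 8.5; 12 -8.1 -0.9 0 0 -24 8.5; 16 -10.8 -0.9 0 0 -32 8.5; 20 -13.5 -0.9 0 0 -40 8.5; 24 -16.2 -0.9 0 0 -48 8.5; 28 -18.9 -0.9 0 0 -56 8.5; 32 -21.6 -0.9 0 0 -64 8.5; 36 -24.4 -0.9 0 0 -72 8.5; 40 -27 -0.9 0 0 -75 8.5; 44 -29.8 -0.9 0 0 -75 8.5; 47 -31.8 -0.9 0 0 -75 8.5; 47 -31.8 -0.9 0 0 -75 8.5; 47 -31.8 -0.9 0 0 -75 8.5; 47 -31.8 -0.9 0 0 -75 8.5",
  newtons=60,
)

```text
clock: 1.6
eef_pos: [519.8, -126.7, 219.8]
tcp_rot: [0.707, 0.707, -0.0, -0.0]
ft_force: [0.2, -1.0, 0.5]
opening: 85.0
gripper_force: 0.0
```

```bash
python3 - <<'E'
from h import *
c=snap('wrist','w1'); s=read_state(); print(s['eef_pos'],s['tcp_rot'],s['q'],s['clock'],s['ft_force'])
print(proj(c,[520.4,-126.6,180]))
g=cv2.cvtColor(c['frame'],cv2.COLOR_RGB2HSV)
m=cv2.inRange(g,(8,60,130),(25,200,255))
n,l,st,ce=cv2.connectedComponentsWithStats(m)
for i in range(1,n):
    if st[i,4]>300: print(st[i],ce[i],onz(c,*ce[i],180))
E
```

```text
[ 519.77881366 -127.0052076   219.92929541] [ 7.07343842e-01  7.06869527e-01 -3.35408323e-04 -2.17617773e-04] [-3.57961209e-01  2.93690659e-01 -1.52420384e-02  1.26253793e+00
 -4.29815521e-04  1.21350605e+00] 1.65 [-0.78600034 -0.22752972 -0.56122932]
[326.93756303 256.62583915]
[ 116    0   42  129 1993] [125.30356247  69.21174109] [429.1877227  -37.09788415 180.        ]
[ 555    0   85   77 5715] [598.18390201  34.50131234] [640.90470536 -22.2932394  180.        ]
[ 301  230   51   47 1553] [325.66001288 251.16484224] [ 519.75128536 -123.68080819  180.        ]
[307 404  34  29 745] [323.47651007 418.00939597] [ 518.52043293 -224.89905683  180.        ]
```

View pics/w1.png

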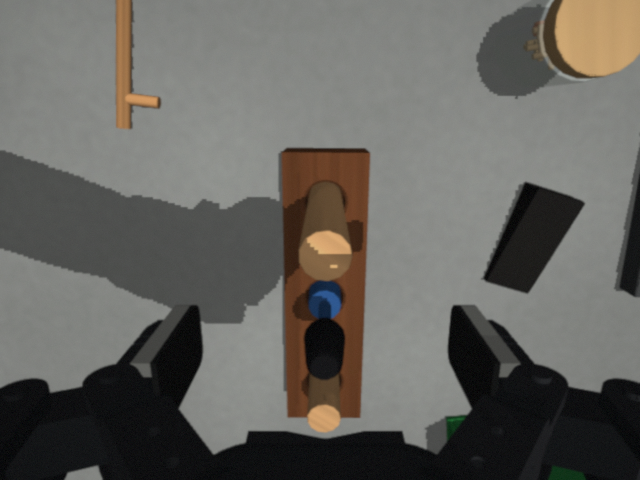

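The wrist view shows the long dowel's top disc centred at about (326,256), against a predicted (327,257). The fingers straddle it clear of the driver, so I descend, grip and lift.

Call:
carry_out(
  deltas="0 0 3 0 0 0 8.5; 0 0 6 0 0 0 8.5; 0 0 8.9 0 0 0 8.5; 0 0 8.9 0 0 0 8.5; 0 0 8.9 0 0 0 2; 0 0 8.9 0 0 0 2; 0 0 8.9 0 0 0 2; 0 0 8.9 0 0 0 2; 0 0 8.9 0 0 0 2; 0 0 8.9 0 0 0 2; 0 0 8.9 0 0 0 2; 0 0 8.9 0 0 0 2; 0 0 8.9 0 0 0 2; 0 0 8.9 0 0 0 2",
  newtons=60,
)

```text
clock: 3.05
eef_pos: [521.5, -126.5, 132.7]
tcp_rot: [0.707, 0.708, 0.0, 0.001]
ft_force: [-0.2, 0.3, 4.9]
opening: 26.5
gripper_force: 58.8
```

Call:
carry_out(
  deltas="0 0 -2 0 0 0 2; 0 0 -5 0 0 0 2; 0 0 -9 0 0 0 2; 0 0 -13 0 0 0 2; 0 0 -17 0 0 0 2; 4 -0.9 -17 0 0 0 2; 8 -1.8 -17 0 0 0 2; 12 -2.6 -17 0 0 0 2; 16 -3.5 -17 0 0 0 2; 20 -4.4 -17 0 0 0 2; 24 -5.3 -17 0 0 0 2; 26 -5.7 -17 0 0 0 2; 27.3 -6 -17 0 0 0 2; 27.3 -6 -17 0 0 0 2; 27.3 -6 -17 0 0 0 2; 27.3 -6 -17 0 0 0 2",
)

```text
clock: 4.65
eef_pos: [460.7, 145.8, 301.1]
tcp_rot: [0.707, 0.707, -0.0, 0.0]
ft_force: [-0.6, -0.3, -1.6]
opening: 26.2
gripper_force: 59.4
```

```bash
python3 - <<'E'
from h import *
c=snap('side','s2'); w=snap('wrist','w2'); s=read_state(); print(s['eef_pos'],s['opening'],s['gripper_force'],s['clock'],s['ft_force'])
x,y,z=s['eef_pos']
print('exp bottom',proj(c,[x,y,z-121]),'rim centre',proj(c,[460.7,146.8,140]),'edges',proj(c,[460.7,146.8,0]))
cv2.imwrite('pics/s2.png',cv2.resize(c['frame'][60:300,80:400,::-1],None,fx=2.5,fy=2.5,interpolation=cv2.INTER_CUBIC))
E
```

```text
[460.71113577 145.78973582 301.03138847] 26.720406664225422 59.42696213722229 4.75 [-0.84804432 -0.16076368 -0.33477458]
exp bottom [209.15463557 160.56220943] rim centre [211.91478246 186.09236335] edges [221.82168174 267.03506261]
```

View pics/s2.png

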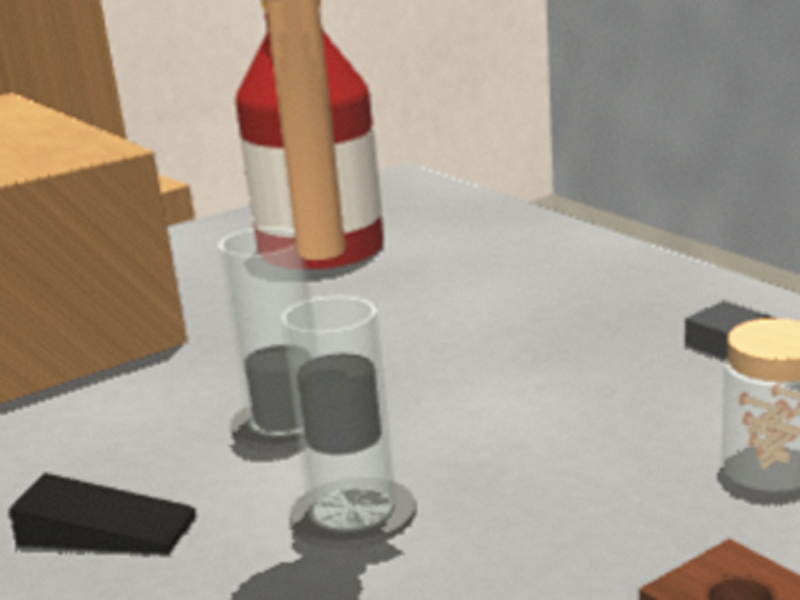

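View pics/w2.png

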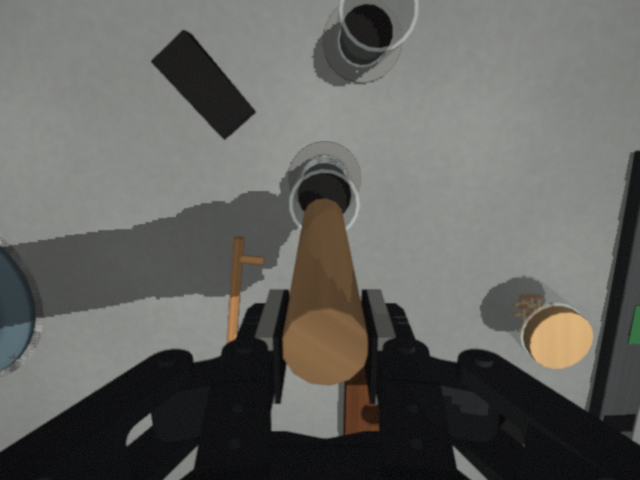

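In the side view the dowel's lower end is at (208,160) and the rim centre at (212,186). Both match prediction within 1 px, so it is centred over the hung-up tube. The wrist view agrees, with the dowel tip at (321,210) in line with the mouth at (324,203). I descend next.

Call:
carry_out(
  deltas="0.1 0 1 0 0 0 2; 0.1 0 2 0 0 0 2; 0.1 0 3 0 0 0 2; 0.1 0 4 0 0 0 2; 0.1 0 5 0 0 0 2; 0.1 0 5.7 0 0 0 2; 0.1 0 6.3 0 0 0 2; 0.1 0 7 0 0 0 2; 0.1 0 7.5 0 0 0 2; 0.1 0 8 0 0 0 2; 0.1 0 8.5 0 0 0 2; 0.1 0 9 0 0 0 2; 0.1 0 9.5 0 0 0 2; 0.1 0 10 0 0 0 2; 0.1 0 10.5 0 0 0 2; 0.1 0 10.5 0 0 0 2",
)

```text
clock: 6.35
eef_pos: [460.2, 147.7, 195.1]
tcp_rot: [0.707, 0.707, -0.0, -0.0]
ft_force: [1.1, 0.1, -0.1]
opening: 26.4
gripper_force: 59.6
```

Call:
carry_out(
  deltas="0 0 0.5 0 0 0 2; 0 0 1 0 0 0 2; 0 0 1.4 0 0 0 2; 0 0 1.8 0 0 0 2; 0 0 2 0 0 0 2; 0 0 2.1 0 0 0 2",
)

```text
clock: 6.95
eef_pos: [461.0, 148.0, 176.5]
tcp_rot: [0.707, 0.707, 0.001, 0.001]
ft_force: [-3.9, 0.1, 19.3]
opening: 26.4
gripper_force: 61.7
```

```bash
python3 - <<'E'
from h import *
c=snap('side','s3'); s=read_state(); print(s['eef_pos'],s['ft_force'],s['clock'])
cv2.imwrite('pics/s3.png',cv2.resize(c['frame'][100:300,120:320,::-1],None,fx=3,fy=3,interpolation=cv2.INTER_CUBIC))
E
```

```text
[460.95146449 148.04681658 176.57798015] [-3.34777007 -0.5160808  12.42425678] 7.0
```

View pics/s3.png

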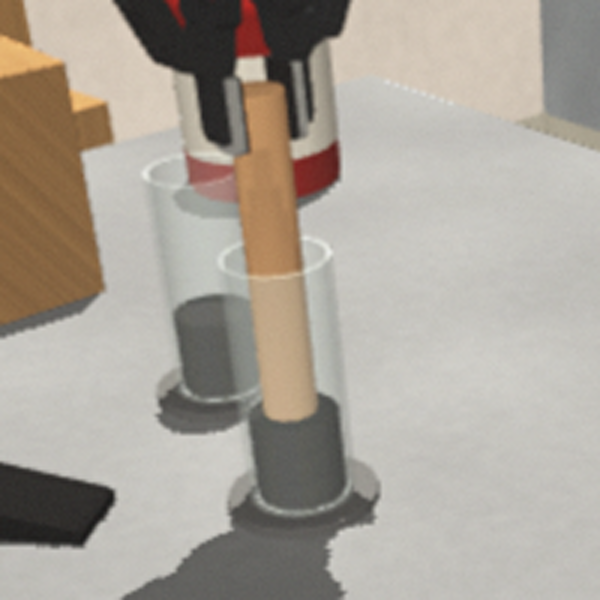

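The view shows the stack on the bore floor (its base at about (300,505) in the crop) with the dowel pressing on it at about 12–19 N. I press a little harder, ease off, release and rise.

Call:
carry_out(
  deltas="0 0 0.15 0 0 0 2; 0 0 0.3 0 0 0 2; 0 0 0.3 0 0 0 2; 0 0 0.3 0 0 0 2",
)

```text
clock: 7.4
eef_pos: [461.9, 148.4, 176.4]
tcp_rot: [0.707, 0.708, 0.003, 0.001]
ft_force: [-6.8, -1.4, 29.2]
opening: 26.4
gripper_force: 63.7
```

Call:
carry_out(
  deltas="0 0 -0.3 0 0 0 2; 0 0 -0.4 0 0 0 2; 0 0 -0.4 0 0 0 3.5; 0 0 -0.4 0 0 0 5; 0 0 -0.4 0 0 0 8.5; 0 0 -0.4 0 0 0 8.5; 0 0 -0.4 0 0 0 8.5; 0 0 -0.4 0 0 0 8.5; 0 0 -0.4 0 0 0 8.5; 0 0 -2 0 0 0 8.5; 0 0 -5 0 0 0 8.5; 0 0 -9 0 0 0 8.5; 0 0 -12 0 0 0 8.5; 0 0 -12 0 0 0 8.5; 0 0 -12 0 0 0 8.5; 0 0 -12 0 0 0 8.5",
)

```text
clock: 9.0
eef_pos: [459.8, 147.7, 290.9]
tcp_rot: [0.707, 0.707, -0.001, -0.001]
ft_force: [-0.8, 0.1, 0.2]
opening: 84.9
gripper_force: 0.0
```

```bash
python3 - <<'E'
from h import *
c=snap('side','s4'); s=read_state(); print(s['eef_pos'],s['ft_force'],s['opening'],s['clock'])
cv2.imwrite('pics/s4.png',cv2.resize(c['frame'][100:300,120:320,::-1],None,fx=3,fy=3,interpolation=cv2.INTER_CUBIC))
E
```

```text
[459.55288188 147.65211562 290.64688255] [-0.0049804  -0.51918991 -0.3429015 ] 85.06915580534336 9.05
```

View pics/s4.png

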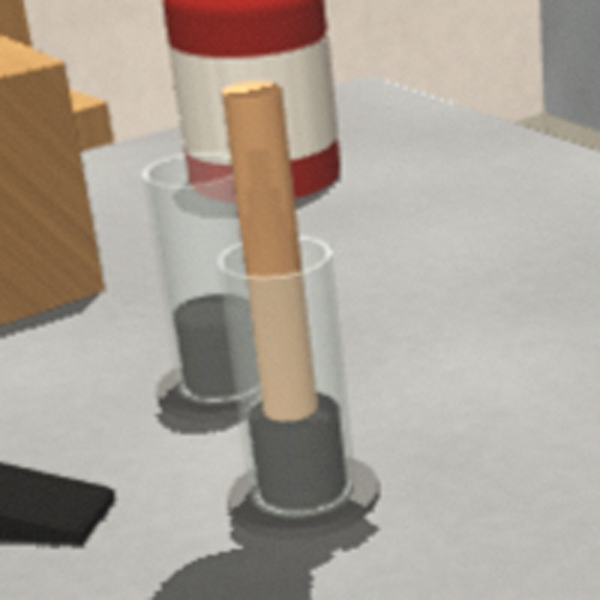

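The dowel stands free in the tube on the seated stops (lower end at about (290,412) in the crop, top at about (252,90)). The gripper is clear, so I hand in.

```bash
python3 -c "
from station import sign_off; print(sign_off())"
```

```text
the job is handed in; nothing more can be done
None
```

The hung-up stops were pushed to the bottom of their tube and pressed with about 29 N, the dowel was left standing on them, and the job was handed in at about 9 s; the hand-in returned no verdict.

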